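Close the induction chamber's front plate under its lapped rear cover

TASK

Close the anaesthesia induction chamber: pick up the loose steel cover plate (it has a black handle), tuck its far edge under the raised lip of the chamber's hinged rear cover without lifting that cover, and push the plate in squarely until you feel it press back the rubber seal hidden beneath. Then press the plate down flat on the front seal strip and finish while still holding it there, pressed flat and home, for a colleague to close the clamps. Leave the bottle, the vial and the nose cone where they stand.

Things in the scene. Friction and masses are not known exactly. Their poses are not given: they have to be found in the camera images.
- plate: Loose steel cover plate, 150 (its x) by 100 (its y) by 5 mm thick, about 0.2 to 0.3 kg, black bridge handle on top; at first flat on the bench, handle up. Origin: centre of its underside. +x points to the plain far edge, the one to tuck in; the handle stands at x = -25 mm, toward the other end. When home its axes lie along the chamber's.
- handle (a point): Centre of the handle's bar on the plate. The bar is 74 mm long along the plate's y, 12 mm thick along its x and 18 mm high (15 to 33 mm above the plate's underside), carried on two posts at its ends; grip its 12 mm from above, fingers closing along the plate's x.
- far_edge (a point): Middle of the plate's far edge, on its underside (plate x = +75 mm); axes as the plate's.
- chamber: Grey open box fixed to the bench, 210 (x) by 130 (y) by 75 mm high. Origin: centre of its underside; +x points to its rear, under the rear cover. Its rim is a flat flange at z = 75, on which the plate lies when flat. The mouth is open from x = -75 to -12. Two small clamps outside the side walls (x = -95 to -45, |y| 64 to 80) stand up to z = 93.
- ledge (a point): Centre of the flat ledge that crosses the chamber's mouth level with the rim, z = 75 mm, from x = -12 to 50 in the chamber's frame; axes as the chamber's. The part from x = -12 to 12 lies open in front of the lip, the rest is under the rear cover.
- lip (a point): Middle of the lower front edge of the rear cover's lip: chamber x = 12, z = 88 mm while shut. From there its underside slopes down to x = 22, z = 82, then runs level to the rear: a slot 7 mm high over the ledge, 115 mm wide between side flanges that start at x = 28.
- rear_cover (a joint): Hinge of the steel rear cover, at its rear edge (chamber x = 100 mm), rad: 0 shut, grows as the lip is raised (0.05 is about 4 mm at the lip). The cover is 130 mm wide, carries two brass hose barbs 29 mm high, weighs 0.35 kg and lies shut by its weight alone.
- rear_seal (a joint): How far the hidden rear seal is pressed back, m: 0 untouched, 0.005 at its hard stop. A springy rubber bar on the ledge under the cover; the face that meets the plate's far edge lies somewhere from x = 36 to 48 mm in the chamber's frame, differently each time, out of sight. To its stop takes about 4 N; there it is solid.
- front_seal (a joint): How far the front seal is pressed down, m: 0 untouched (top 5 mm above the rim), 0.005 flush with the rim, when the plate lies flat. A springy black rubber strip on the front flange, chamber x = -94 to -82 mm, 88 mm long along y; pressing it flush takes 6 N on the strip, about 8 N on the plate's handle.
- agent_bottle: Brown bottle with a purple cap, 45x48x132 mm, standing; origin at the centre of its underside. Bystander.
- vial_saline: Small clear vial with a blue cap, 24x24x53 mm, standing; origin at the centre of its underside. Bystander.
- nose_cone: Small black and grey ring-shaped gas mask, 31x31x35 mm; origin at the centre of its underside. Bystander.

How it is judged:
By the outcome, as a careful person would: the job done as asked, in the order asked, and still so for the second after the job is handed in, while the arm keeps its last pose, push and grip.
It also fails if it takes over 45 s, if anything falls off the work surface, if the arm or the gripper's body presses on something with over 40 N, if the wrist force passes 120 N, or if a joint passes its speed limit or range.

ROBOT

A 7-joint arm with a two-finger parallel gripper is mounted at the origin on a cart in front of the work surface, level with it; the furniture and walls round the work are solid. World frame = base frame: x ahead of the robot, y to its left, z up, the work surface at z = 0. Lengths are in m, angles in rad, forces in N, time in s.
With the tool pointing down it reaches from about 0.4 to 0.9 m from the base axis. Payload 5.6 kg.
Tool frame: the origin (TCP) lies midway between the tips of the shut fingers; the grasp point (between the pads) lies 19 mm behind it; y points along the fingers, z is the direction in which the jaws open and shut, and the axes are right-handed (so a half turn about y gives the same grasp; the last joint's range is limited). The gripper opens to 92 mm and grips with 3 to 60 N. Pads are 20 mm wide; open, the fingers measure 128 mm over their backs; the gripper's body (75 mm by 189 mm) begins 69 mm behind the grasp point.
Start: joints at [-1.259, 0.468, -0.012, 1.603, 0.006, 1.071, -0.056], TCP at [0.226, 0.61, 0.215] pointing down, gripper open.
Joint ranges: [-2.53, 2.53], [-0.31, 2.02], [-1.57, 1.55], [0.28, 2.44], [-1.29, 4.43], [0.15, 1.84], [-2.92, 2.92]. Speed limits (rad/s): [2.57, 2.57, 3.14, 3.14, 3.14, 3.14, 3.14].

INTERFACE

Orientations are given as a 3x3 rotation matrix whose columns are the frame's x, y, z axes.
In Python, from station import env, effector, solver, viewer, workorder, search_frame, tip_of gives the robot as it stands. Calls block until the motion is done:
- env.reach(position, orientation): joint-space move of the TCP to a pose.
- env.movel(position, frame=None, rate=0.15): straight line of the TCP; frame=None keeps the orientation; rate is the mean speed in m/s.
- env.goto_joints(angles): joint-space move.
- effector.release() and effector.grasp(squeeze=None): open the fingers fully, or close them until they stop; squeeze is the grip in N (None keeps the last).
- env.pause(seconds).
- solver.inverse_kinematics(position, orientation): joint angles nearest the present ones, or None.
- env.sense(): the state.
- viewer.read_camera(name): name is "scene" or "top"; returns (picture, depth): 384x512x3 uint8, red, green, blue; 384x512 float32, m along the optical axis (not along the pixel's ray), 0 where there is no reading.
- viewer.camera_info(name): a dict with "intrinsics" (3x3 intrinsics, pixels), "dist_coeffs" ([k1, k2, p1, p2, k3] as OpenCV has them; the pictures are not rectified), "eye" and "rotation" of the camera in the world. Camera axes: x right, y up, looking along -z (the intrinsics and any distortion apply to the point x, -y, -z); pixel columns grow to the right and rows downward; lengths in m; the calibration is good to about 2 mm. A picture is of the moment at which its call begins. camera_info takes no time and is no camera call.
A pose or a line that the arm cannot do raises env.PlanningError and nothing moves.
- workorder.finish_job(): hands the job in, once; it reports no verdict.
Trained networks look in the newest picture that a camera, given by its name, has taken for a name from the list of things; names that differ only in an ending like _2 or _b are one class to them, and where a whole thing is asked for, a point or a joint stands for the part that bears it (a point fixed in the world has none). Each returns a list of dicts, best first, with "score" (0 to 1); they miss things now and then, are a little off and sometimes report something else, mostly with a low value. They report only what shows in the picture. A call takes as long as a camera call.
- search_frame(camera, name): "at" ([x, y, z] in m, in world coordinates, good to about 4 mm: the middle of the surface that is visible of it).
- tip_of(camera, name): "at" ([x, y, z] in m, in world coordinates, good to about 4 mm: a listed point, or the origin of a listed thing).
The state is a dict: "t": time; "joint_positions": joint angles; "joint_velocities": joint speeds; "tau": joint torques, N m; "ee_pos": TCP position; "tcp_rot": TCP orientation; "wrist_force": force on the tool from outside, world axes, zero at the start; "moment": the same for the moment, N m; "gripper_width": finger opening in m.
Only numpy, scipy, OpenCV 4.12 (cv2) and the standard library are available. Lean on these libraries where they do the work, as an engineer would, in place of code of your own. Each camera call takes 0.05 s, during which the arm holds its last target. There are 200 camera calls.

## Working session

There is one attempt and no reset: what is moved stays moved. The work goes in short steps, each a Python script; the robot and the scene stay as the last script left them, time stands still between calls to the robot, and variables do not carry over. Pictures are saved under pics/ and viewed, about 8 in all and at most 12, crops included, and the job is handed in when it is done.

```bash
ls; mkdir -p pics; python3 - <<'E'
from station import env,viewer,search_frame,tip_of
import cv2,numpy as np
s=env.sense();print(s['t'],s['ee_pos'],s['tcp_rot'],s['wrist_force'])
for c in("scene","top"):
    p,d=viewer.read_camera(c);cv2.imwrite(f"pics/{c}0.png",p[:,:,::-1])
    i=viewer.camera_info(c);print(c,i)
    for n in("plate","handle","far_edge","chamber","ledge","lip","agent_bottle","vial_saline","nose_cone"):
        print(n,[(np.round(r['at'],4).tolist(),round(r['score'],2)) for r in tip_of(c,n)[:2]])
print(env.sense()['t'])
E
```

```text
pics
0.0 [0.22567744 0.60894548 0.21364342] [[ 9.37697042e-01 -4.94184762e-04  3.47453614e-01]
 [-3.47453943e-01 -1.69140579e-03  9.37695524e-01]
 [ 1.24290213e-04 -9.99998447e-01 -1.75773265e-03]] [-0.98735717 -0.52916814 -0.52985305]
scene {'intrinsics': array([[432.6485006 ,   0.        , 255.70528882],
       [  0.        , 432.6485006 , 198.05641589],
       [  0.        ,   0.        ,   1.        ]]), 'dist_coeffs': array([0.02765707, 0.        , 0.        , 0.        , 0.        ]), 'eye': array([-0.01122974, -0.53506825,  0.64585855]), 'rotation': array([[ 0.61716081,  0.47991657, -0.62353237],
       [-0.78662538,  0.35794495, -0.50308639],
       [-0.01824923,  0.8009716 ,  0.59842415]])}
plate [([0.4844, -0.1594, 0.0018], 0.68)]
handle [([0.4545, -0.1612, 0.0224], 0.76)]
far_edge [([0.557, -0.1691, 0.0018], 0.74)]
chamber [([0.6298, 0.135, 0.0], 0.55), ([0.3927, -0.0851, -0.0016], 0.47)]
ledge [([0.6535, 0.1329, 0.0775], 0.91)]
lip [([0.6431, 0.1366, 0.0842], 0.92)]
agent_bottle [([0.7216, -0.1824, 0.0023], 0.65)]
vial_saline [([0.6835, -0.3158, -0.0008], 0.78)]
nose_cone
[... 247 characters left out ...]
 'dist_coeffs': array([-0.06883228,  0.        ,  0.        ,  0.        ,  0.        ]), 'eye': array([ 0.45672337, -0.05959718,  0.94420011]), 'rotation': array([[ 0.0138181 ,  0.99186368, -0.12655239],
       [-0.99949491,  0.01732373,  0.02664238],
       [ 0.02861797,  0.12612032,  0.99160208]])}
plate [([0.4804, -0.1598, 0.0012], 0.89)]
handle [([0.4553, -0.161, 0.0243], 0.82)]
far_edge [([0.5578, -0.1725, -0.001], 0.83)]
chamber [([0.6307, 0.1398, 0.0005], 0.63)]
ledge [([0.6468, 0.1366, 0.0742], 0.65)]
lip [([0.6402, 0.1372, 0.0948], 0.68)]
agent_bottle [([0.7187, -0.1808, 0.0005], 0.52)]
vial_saline [([0.6843, -0.3148, 0.0063], 0.57)]
nose_cone [([0.402, -0.0836, 0.0005], 0.58)]
1.0
```

View pics/scene0.png

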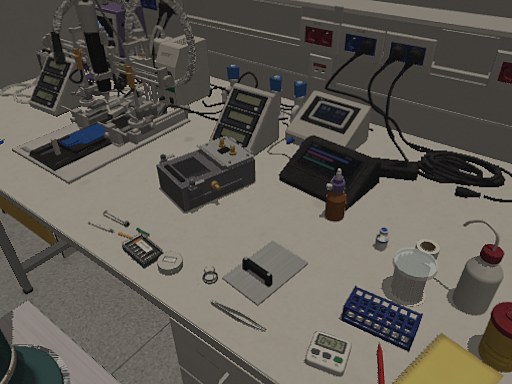

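View pics/top0.png

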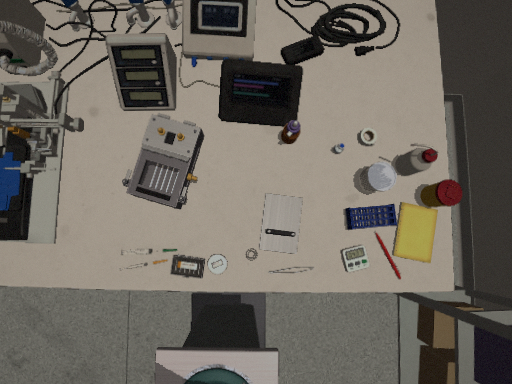

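The scene view shows the plate at about (265,272) with its handle toward the robot, and the chamber at (207,172) with its rear cover at (228,153). In the top view the plate is at (281,222), the handle at (280,233), and the chamber at (165,160), yawed about -20°. The networks agree with this. Next I'll rectify both images onto the relevant planes to get accurate poses.

```bash
cat > h.py <<'E'
import cv2,numpy as np
from station import env,viewer,effector,solver,tip_of,search_frame
def project(c,P):
    i=viewer.camera_info(c);R=np.array(i['rotation']);q=(np.atleast_2d(P)-i['eye'])@R
    return cv2.projectPoints((q*[1,-1,-1]).reshape(-1,1,3),np.zeros(3),np.zeros(3),i['intrinsics'],i['dist_coeffs'])[0].reshape(-1,2)
def rectify(img,c,cx,cy,z,half=.13,n=390,yaw=0):
    # image up = +x (rotated by yaw), right = -y
    u=np.linspace(half,-half,n);X,Y=np.meshgrid(u,u,indexing='ij')
    W=np.stack([cx+X*np.cos(yaw)-Y*np.sin(yaw),cy+X*np.sin(yaw)+Y*np.cos(yaw),0*X+z],-1).reshape(-1,3)
    m=project(c,W).astype(np.float32).reshape(n,n,2)
    return cv2.remap(img,m[...,0],m[...,1],cv2.INTER_CUBIC)
def cloud(c,d):
    i=viewer.camera_info(c);h,w=d.shape
    uv=np.stack(np.meshgrid(np.arange(w),np.arange(h)),-1).reshape(-1,1,2).astype(np.float64)
    n=cv2.undistortPoints(uv,i['intrinsics'],i['dist_coeffs']).reshape(-1,2);D=d.reshape(-1,1)
    q=np.hstack([n*D,D])*[1,-1,-1]
    return (q@np.array(i['rotation']).T+i['eye']).reshape(h,w,3)
E
python3 - <<'E'
from h import *
rows=[]
for c in("top","scene"):
    p,d=viewer.read_camera(c);p=np.ascontiguousarray(p[:,:,::-1])
    np.savez(f"{c}.npz",p=p,d=d)
    P=cloud(c,d)
    a=rectify(p,c,.483,-.16,.005,half=.1);b=rectify(p,c,.63,.137,.075)
    rows.append(np.hstack([a,b]))
    for nm,cx,cy,z0,z1,r in(("chamber",.63,.137,.07,.08,.15),("cover",.63,.137,.085,.1,.15),("plate",.483,-.16,.0035,.012,.12)):
        m=(P[...,2]>z0)&(P[...,2]<z1)&(np.hypot(P[...,0]-cx,P[...,1]-cy)<r)&(d>0)
        q=P[m];print(c,nm,len(q),np.median(q[:,2]),cv2.minAreaRect(((q[:,:2])*1000).astype(np.float32)))
    m=(np.hypot(P[...,0]-.55,P[...,1])<.06)&(d>0);print('bench',np.median(P[m][:,2]),P[m][:,2].std())
o=np.vstack(rows);o=cv2.resize(cv2.convertScaleAbs(o,alpha=1.3),(600,600));cv2.imwrite("pics/rect.png",o)
E
```

```text
top chamber 1639 0.07504309475207693 ((628.8652954101562, 146.7567138671875), (159.24139404296875, 210.61447143554688), 79.099609375)
top cover 1499 0.08692903327263302 ((643.78857421875, 136.07591247558594), (158.03732299804688, 195.50291442871094), 74.50850677490234)
top plate 1712 0.005303433679545 ((486.4512939453125, -151.92330932617188), (202.91958618164062, 217.58811950683594), 82.25153350830078)
bench 8.034802871270674e-05 0.0016649527526791678
scene chamber 1222 0.07327264619880491 ((624.496826171875, 147.881103515625), (161.18435668945312, 208.6058807373047), 78.85809326171875)
scene cover 385 0.08700269915122327 ((639.0384521484375, 135.3037567138672), (157.71157836914062, 192.47161865234375), 74.15547180175781)
scene plate 1252 0.004335167402997553 ((466.9494323730469, -145.3342742919922), (129.85311889648438, 173.79469299316406), 84.02063751220703)
bench -0.0017552036423311712 0.0011560770579073542
```

View pics/rect.png

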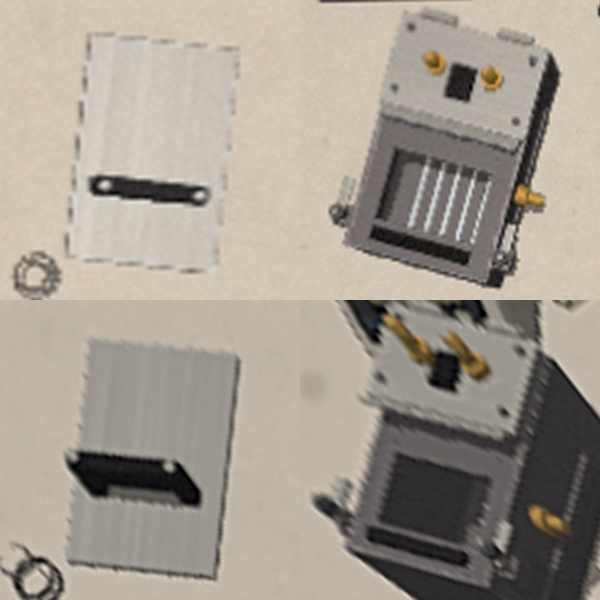

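Both rectified views give a plate of 100x150 mm at about (0.480,-0.162), yaw -5.3°, and a chamber front of 130 mm, yaw about -17°. I'll refine both with an edge fit and check IK before moving.

```bash
cat > fit.py <<'E'
from h import *
from scipy.optimize import minimize
def seg(a,b,n=60): return np.linspace(a,b,n)
plate_e=np.vstack([seg(a,b) for a,b in[((-75,-50,5),(-75,50,5)),((75,-50,5),(75,50,5)),((-75,-50,5),(75,-50,5)),((-75,50,5),(75,50,5))]])/1000
ch_top=np.vstack([seg(a,b) for a,b in[((-105,-60,75),(-105,60,75)),((-40,-65,75),(0,-65,75)),((-40,65,75),(0,65,75)),((-75,-35,75),(-75,35,75)),((-94,-44,80),(-94,44,80)),((-82,-44,80),(-82,44,80)),((12,-60,88),(12,60,88))]])/1000
def tf(e,p):
    c,s=np.cos(p[2]),np.sin(p[2]);return np.c_[p[0]+c*e[:,0]-s*e[:,1],p[1]+s*e[:,0]+c*e[:,1],e[:,2]]
def fit(c,e,p0):
    g=cv2.cvtColor(np.load(c+'.npz')['p'],cv2.COLOR_BGR2GRAY).astype(np.float32)
    G=np.hypot(cv2.Sobel(g,5,1,0),cv2.Sobel(g,5,0,1));G=np.minimum(G,150)
    best=None
    p=np.array(p0,float)
    for sg in(2.5,1.2,.6):
        B=cv2.GaussianBlur(G,(0,0),sg)
        def f(q):
            m=project(c,tf(e,q*[.01,.01,.1])).astype(np.float32)[None]
            return -cv2.remap(B,m[...,0],m[...,1],cv2.INTER_LINEAR).mean()
        s0=np.vstack([p/[.01,.01,.1]]+[p/[.01,.01,.1]+d for d in(np.eye(3)*.3)])
        r=minimize(f,p/[.01,.01,.1],method='Nelder-Mead',options=dict(initial_simplex=s0));p=r.x*[.01,.01,.1]
    return p,-r.fun
if __name__=="__main__":
    for n,e,p0 in(("plate",plate_e,(.480,-.162,-.093)),("chamber",ch_top,(.632,.135,-.30))):
        for c in("top","scene"):
            p,v=fit(c,e,p0);print(n,c,np.round(p,4),np.degrees(p[2]).round(2),round(v,1))
    def R(yaw,flip=0):
        X=np.array([np.cos(yaw),np.sin(yaw),0]);Z=np.array([0,0,1.]);Y=np.cross(Z,X);s=-1 if flip else 1
        return np.c_[-Y*s,-Z,X*s]
    for fl in(0,1):
        print(fl,[None if q is None else np.round(q,2).tolist() for q in(solver.inverse_kinematics([.455,-.16,.15],R(-.093,fl)),solver.inverse_kinematics([.58,.15,.15],R(-.30,fl)))])
    img=[]
    for c in("top","scene"):
        im=cv2.resize(np.load(c+'.npz')['p'],None,fx=3,fy=3,interpolation=cv2.INTER_CUBIC)
        for e,p0 in((plate_e,(.480,-.162,-.093)),(ch_top,(.632,.135,-.30))):
            m=project(c,tf(e,fit(c,e,p0)[0]))*3+1
            for u in m: cv2.circle(im,tuple(int(x) for x in u),0,(0,0,255),-1)
            k=project(c,[[.63,.137,.07] if e is ch_top else [.48,-.16,0]])[0]*3
            x,y=int(k[0]),int(k[1]);img.append(im[y-150:y+150,x-190:x+190])
    cv2.imwrite("pics/fit.png",np.vstack([np.hstack(img[:2]),np.hstack(img[2:])]))
E
python3 fit.py
```

```text
plate top [ 0.483  -0.1602 -0.1111] -6.36 66.4
plate scene [ 0.4766 -0.1627 -0.1078] -6.18 101.6
chamber top [ 0.6314  0.1395 -0.2705] -15.5 122.9
chamber scene [ 0.6274  0.1386 -0.2635] -15.1 123.2
0 [[-0.43, 0.34, 0.84, 2.1, -0.35, 0.83, 0.52], [-0.72, 0.49, 0.55, 1.82, -0.31, 0.92, -0.34]]
1 [[-0.74, 0.64, 1.36, 2.12, -0.75, 1.02, -2.21], [-0.23, 0.46, -0.1, 1.78, 0.06, 0.9, 2.48]]
```

View pics/fit.png

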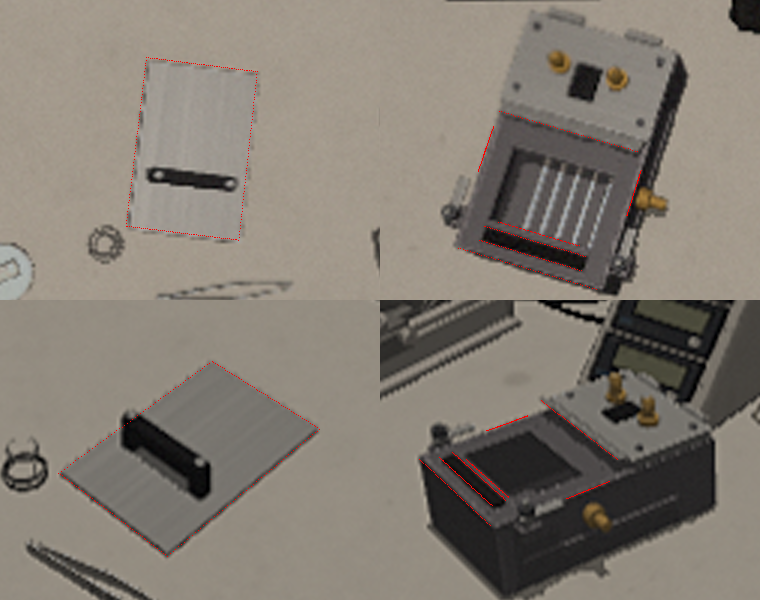

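Edge fits agree between the cameras to within about 2.5 mm (plate to chamber), and also with the networks. I'll use plate (0.4798, -0.1615, yaw -6.3°) and chamber (0.6294, 0.139, yaw -15.3°), and grasp now.

```bash
cat >> h.py <<'E'
from scipy.spatial.transform import Rotation as Ro
CH=np.array([.6294,.139,0]);CY=-.267;GZ=.008
def tool(yaw,tilt=0):  # tilt>0: far edge down
    P=(Ro.from_euler('z',yaw)*Ro.from_euler('y',tilt)).as_matrix()
    return P,np.c_[-P[:,1],-P[:,2],P[:,0]]
def far_pose(x,z,tilt,y=0,dyaw=0):  # far edge at chamber x,y,z (m) -> TCP pose
    P,R=tool(CY+dyaw,tilt);F=CH+Ro.from_euler('z',CY).apply([x,y,z])
    return F+P@np.array([-.1,0,GZ]),R
def wf():
    s=env.sense();f=Ro.from_euler('z',-CY).apply(s['wrist_force']);return f,s
def show(tag=''):
    f,s=wf();print(tag,'t',round(s['t'],2),'tcp',np.round(s['ee_pos'],4),'Fch',np.round(f,1),'M',np.round(s['moment'],2),'w',round(s['gripper_width'],4))
E
python3 - <<'E'
from h import *
P,R=tool(-.1095)
env.reach([.4549,-.160,.12],R);show('above')
env.movel([.4549,-.160,GZ],rate=.12);show('down')
effector.grasp(60);show('grip')
env.movel([.4549,-.160,.19],rate=.15);show('lift')
p,R=far_pose(0,.115,np.radians(3));env.reach(p,R);show('over')
for c in("top","scene"):
    im,d=viewer.read_camera(c);np.savez(c+'.npz',p=np.ascontiguousarray(im[:,:,::-1]),d=d)
    for n in("far_edge","lip"):print(c,n,[(np.round(Ro.from_euler('z',-CY).apply(np.array(r['at'])-CH),4),round(r['score'],2)) for r in tip_of(c,n)[:1]])
o=[]
from fit import tf,ch_top,plate_e
for c in("top","scene"):
    im=cv2.resize(np.load(c+'.npz')['p'],None,fx=3,fy=3,interpolation=cv2.INTER_CUBIC)
    P,_=tool(CY,np.radians(3));s=env.sense()
    E=s['ee_pos']+(plate_e+[.025,0,-GZ])@P.T
    for m in(project(c,E),project(c,tf(ch_top,[*CH[:2],CY]))):
        for u in m: cv2.circle(im,tuple(int(x) for x in u*3+1),0,(0,0,255),-1)
    k=(project(c,[[.59,.145,.1]])[0]*3).astype(int);o.append(im[max(0,k[1]-200):k[1]+200,k[0]-200:k[0]+200])
cv2.imwrite("pics/over.png",np.hstack(o))
E
```

```text
above t 3.94 tcp [ 0.4554 -0.1592  0.12  ] Fch [0.6 0.1 0.9] M [-0.11  0.07 -0.02] w 0.0919
down t 5.03 tcp [ 0.4554 -0.1602  0.0085] Fch [0.1 0.4 0.5] M [-0.08  0.06 -0.02] w 0.092
grip t 6.21 tcp [ 0.455 -0.16   0.008] Fch [ 0.9 -0.5 -0.6] M [-0.04 -0.03 -0.04] w 0.0113
lift t 7.58 tcp [ 0.4543 -0.1598  0.1893] Fch [ 0.6  0.3 -3.5] M [-0.06  0.11 -0.03] w 0.0115
over t 8.86 tcp [0.5339 0.1632 0.1285] Fch [ 0.1 -0.1 -2.7] M [-0.15  0.04 -0.03] w 0.012
top far_edge [(array([ 0.003 , -0.0022,  0.1153]), 0.56)]
top lip [(array([0.0079, 0.0007, 0.0931]), 0.56)]
scene far_edge [(array([0.0044, 0.0011, 0.1168]), 0.72)]
scene lip [(array([0.0111, 0.004 , 0.0893]), 0.91)]
```

View pics/over.png

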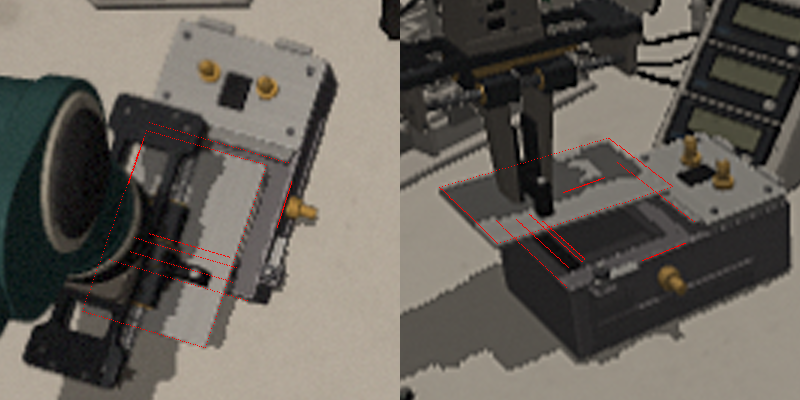

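The plate is held (width 12 mm) and the predicted outline matches in both views: far edge at (265,165) in the top crop and (640,160) in the scene crop. Next I lower it with a 5° tilt onto the open ledge to find the ledge height by contact.

```bash
cat >> h.py <<'E'
def F(n=3):
    a=[]
    for _ in range(n): env.pause(.03);a.append(wf()[0])
    return np.mean(a,0)
E
python3 - <<'E'
from h import *
T=np.radians(5)
p,R=far_pose(.001,.082,T,.001);env.movel(p,R,rate=.08);f0=F();show('pre');print(f0)
z=.082
while z>.070:
    z-=.001;p,R=far_pose(.001,z,T,.001);env.movel(p,R,rate=.03);f=F()-f0
    print(round(z,4),np.round(f,1),np.round(env.sense()['ee_pos'][2]-p[2],4))
    if f[2]>2.0:break
show()
E
```

```text
pre t 9.78 tcp [0.5354 0.1657 0.0988] Fch [ 0.4  0.3 -2. ] M [-0.08 -0.03 -0.02] w 0.0117
[ 0.43926264  0.32812349 -2.4094491 ]
0.081 [-0.8 -0.  -0.6] 0.0002
0.08 [-0.5  0.2  0. ] -0.0
0.079 [-0.6 -0.1  0. ] -0.0
0.078 [-1.  -0.2 -0.6] -0.0
0.077 [-0.4 -0.4 -0.2] -0.0
0.076 [-0.4 -0.2 -0.4] -0.0
0.075 [-0.1 -0.5  0.3] 0.0001
0.074 [-2.2 -0.2  3.4] 0.0002
 t 12.57 tcp [0.5353 0.1659 0.0909] Fch [-1.4 -0.1  1.1] M [-0.12  0.11  0.03] w 0.0115
```

```bash
cat > push.py <<'E'
from h import *
ZL=.0745;c=.0004
tilt=lambda x:np.radians(np.interp(x,[.001,.012,.022,.034,.045],[5,3.6,3.0,2.6,2.4]))
x=.001
p,R=far_pose(x,ZL+.0012,tilt(x),.001);env.movel(p,R,rate=.05);f0=F(5);print('tare',np.round(f0,1))
for x in(.012,.018,.023,.028,.032,.035):
    p,R=far_pose(x,ZL+c,tilt(x),.001);env.movel(p,R,rate=.05);f=F()-f0
    print(x,np.round(f,1),np.round(env.sense()['moment'],2))
    if f[0]<-4 or abs(f[1])>4 or abs(f[2])>5:print('STOP early');break
else:
    while x<.0565:
        x+=.001;p,R=far_pose(x,ZL+c,tilt(x),.001);env.movel(p,R,rate=.03);f=F()-f0;s=env.sense()
        print(round(x,4),np.round(f,1),np.round(Ro.from_euler('z',-CY).apply(s['ee_pos']-p)*1000,2),np.round(s['moment'],2))
        if f[0]<-7.5 or abs(f[2])>7 or abs(f[1])>5:break
show()
E
python3 push.py
```

```text
tare [-0.6 -0.2 -2.7]
0.012 [1.  0.5 0.2] [-0.12 -0.16 -0.01]
0.018 [1.6 0.3 0.7] [-0.14 -0.18  0.03]
0.023 [ 1.5 -0.1  1.4] [-0.08 -0.17  0.04]
0.028 [ 1.  -0.1  0.7] [-0.1  -0.17  0.03]
0.032 [0.6 0.4 0.8] [-0.08 -0.16 -0.  ]
0.035 [1.  0.2 1. ] [-0.13 -0.11  0.04]
0.036 [-0.4  0.2  1.6] [-0.11  0.   -0.01] [-0.05  0.16  0.03]
0.037 [0.  0.7 2. ] [ 0.06  0.   -0.02] [-0.01  0.1   0.03]
0.038 [-0.3  0.7  1.3] [ 0.1  -0.04 -0.02] [-0.04  0.03  0.01]
0.039 [0.7 0.7 0.6] [0.11 0.01 0.01] [-0.04  0.08 -0.03]
0.04 [ 0.1 -0.1  1. ] [0.09 0.01 0.01] [-0.01  0.07  0.02]
0.041 [-0.3 -0.   1.2] [ 0.08 -0.02  0.  ] [-0.05  0.02  0.02]
0.042 [0.  0.7 1. ] [0.1  0.01 0.01] [-0.07  0.05  0.02]
0.043 [-0.3  0.5  1.2] [0.1  0.01 0.01] [-0.03  0.04 -0.03]
0.044 [0.1 0.2 1.1] [0.11 0.02 0.01] [-0.07  0.09  0.06]
0.045 [0.  0.5 1. ] [ 0.08 -0.01 -0.01] [-0.03  0.05 -0.03]
0.046 [-0.2  0.4  1.7] [ 0.1  -0.02 -0.01] [-0.06  0.04 -0.03]
0.047 [0.5 0.6 1.2] [ 0.09 -0.01  0.01] [-0.03  0.07  0.02]
0.048 [0.3 0.4 1.9] [ 0.08 -0.01 -0.  ] [-0.01  0.03 -0.02]
0.049 [-1.2  0.6  2. ] [-0.07  0.04 -0.02] [-0.03  0.14 -0.04]
0.05 [-2.2  0.3  2.5] [-0.22  0.09 -0.05] [ 0.1   0.49 -0.08]
0.051 [-2.4  0.8  2. ] [-0.25  0.08 -0.08] [ 0.19  0.61 -0.01]
0.052 [-3.8  1.1  2.5] [-0.22  0.04 -0.06] [ 0.31  0.8  -0.01]
0.053 [-3.8  1.   2.7] [-0.04  0.06 -0.03] [ 0.33  0.8  -0.05]
0.054 [-5.6  1.5  2.9] [-0.65  0.05 -0.12] [ 0.42  1.18 -0.07]
0.055 [-7.8  0.8  4.9] [-1.68  0.11 -0.21] [ 0.46  1.65 -0.05]
 t 22.23 tcp [0.5851 0.1523 0.0869] Fch [-8.6 -0.   1.9] M [ 0.46  1.65 -0.05] w 0.0116
```

The seal is first felt at x≈49 mm, its 4 N ramp runs to about 54 mm, then it goes solid. That fits the 5 mm stroke. Now I rotate the plate flat about its far edge while keeping the push, then press down.

```bash
cat > press.py <<'E'
from h import *
ZL=.0745;f0=np.array([-.6,-.2,-2.7]);x=.0553
def go(x,z,t):
    p,R=far_pose(x,z,np.radians(t),.001);env.movel(p,R,rate=.03);f=F()-f0;s=env.sense()
    P=np.c_[s['tcp_rot'][:,2],-s['tcp_rot'][:,0],-s['tcp_rot'][:,1]]
    e=(Ro.from_euler('z',-CY)*Ro.from_matrix(P)).as_euler('zyx',degrees=True)
    far=Ro.from_euler('z',-CY).apply(s['ee_pos']-CH+P@np.array([.1,0,-GZ]))
    print(round(s['t'],2),np.round([x*1000,z*1000,t],2),'F',np.round(f,1),'far mm',np.round(far*1000,2),'ypr',np.round(e,2),'M',np.round(s['moment'],2));return f
if __name__=="__main__":
    for t in(1.6,.8,0):
        f=go(x,ZL+.0002*t,t)
        if f[0]<-20 or f[2]>25:break
    z=ZL
    while f[2]<13 and z>ZL-.004:
        z-=.0005;f=go(x,z,0)
E
python3 press.py
```

```text
22.58 [55.3  74.82  1.6 ] F [-9.1  0.   7.3] far mm [53.36  1.16 74.41] ypr [ 0.03  1.84 -0.  ] M [ 0.47  1.91 -0.06]
22.93 [55.3  74.66  0.8 ] F [-9.4 -0.2  9.3] far mm [53.47  1.19 74.57] ypr [0.03 1.03 0.02] M [ 0.41  2.1  -0.02]
23.28 [55.3 74.5  0. ] F [-10.3  -0.6  12.2] far mm [53.55  1.15 74.75] ypr [0.03 0.23 0.03] M [ 0.39  2.37 -0.03]
23.63 [55.3 74.   0. ] F [-11.6  -0.9  15.7] far mm [53.49  1.16 74.57] ypr [0.03 0.26 0.05] M [0.35 2.6  0.01]
```

```bash
python3 - <<'E'
from press import *
for z,t in((ZL-.0005,-.4),(ZL-.0007,-.8),(ZL-.0010,-1.2)):
    f=go(x,z,t)
    if f[2]>28 or f[0]<-22:break
o=[]
from fit import plate_e
for c in("top","scene"):
    im,d=viewer.read_camera(c);im=np.ascontiguousarray(im[:,:,::-1]);np.savez(c+'.npz',p=im,d=d)
    im=cv2.resize(im,None,fx=3,fy=3,interpolation=cv2.INTER_CUBIC)
    k=(project(c,[[.60,.145,.09]])[0]*3).astype(int);o.append(im[max(0,k[1]-200):k[1]+200,k[0]-200:k[0]+200])
    Q=Ro.from_euler('z',-CY).apply(cloud(c,d).reshape(-1,3)-CH)
    for n,a,b,w in(("plate front",-.095,-.075,.045),("plate mid",-.035,-.02,.045),("plate rear",-.01,.008,.045),("cover front",.03,.04,.05),("cover rear",.08,.095,.05)):
        m=(Q[:,0]>a)&(Q[:,0]<b)&(abs(Q[:,1])<w)&(Q[:,2]>.07)&(Q[:,2]<.11);print(c,n,m.sum(),np.median(Q[m,2]).round(4) if m.any() else '')
cv2.imwrite("pics/press.png",np.hstack(o))
E
```

```text
23.98 [55.3 74.  -0.4] F [-12.6  -1.9  20.8] far mm [53.64  1.2  75.27] ypr [ 0.02 -0.14  0.08] M [0.3  3.12 0.02]
24.33 [55.3 73.8 -0.8] F [-13.3  -2.1  27. ] far mm [53.83  1.15 75.91] ypr [ 0.01 -0.53  0.12] M [ 0.3   3.76 -0.05]
24.68 [55.3 73.5 -1.2] F [-16.4  -3.   34.7] far mm [53.97  1.2  76.55] ypr [ 0.01 -0.92  0.17] M [ 0.29  4.47 -0.04]
top plate front 173 0.08
top plate mid 101 0.0802
top plate rear 132 0.0802
top cover front 116 0.0857
top cover rear 234 0.0858
scene plate front 174 0.0781
scene plate mid 74 0.0781
scene plate rear 134 0.0781
scene cover front 81 0.0842
scene cover rear 98 0.0837
```

View pics/press.png

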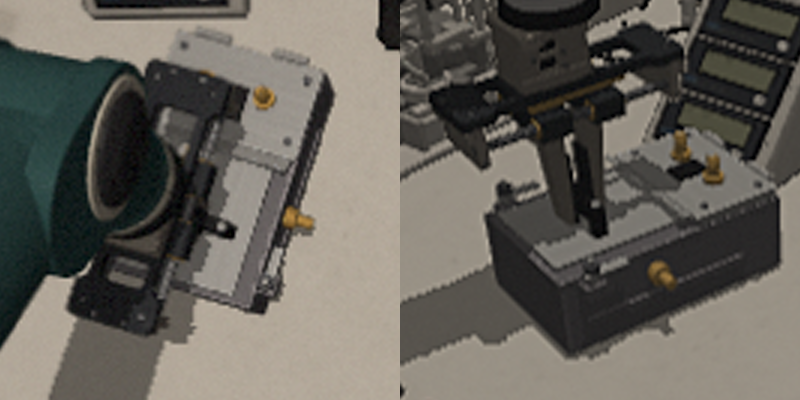

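The view shows the plate (top crop around (230,230)) lying flat on the rim with its far edge under the lip. Depth reads 80 mm at the front, middle and rear of the plate, so it is flat, and the cover is level and shut. The down-force of 35 N is more than needed, so I'll relax it to about 20 N, recheck and hand in.

```bash
python3 - <<'E'
from press import *
from station import workorder
go(x,ZL-.0007,-.8);f=go(x,ZL-.0005,-.5)
env.pause(.5);f=F()-f0;show('hold');print(f)
im,d=viewer.read_camera("top")
Q=Ro.from_euler('z',-CY).apply(cloud("top",d).reshape(-1,3)-CH);r=[]
for a,b in((-.095,-.075),(-.01,.008),(.03,.04),(.08,.095)):
    m=(Q[:,0]>a)&(Q[:,0]<b)&(abs(Q[:,1])<.045)&(Q[:,2]>.07)&(Q[:,2]<.11);r.append(np.median(Q[m,2]))
print(np.round(r,4))
if 14<f[2]<32 and f[0]<-8 and abs(r[0]-r[1])<.001: print(workorder.finish_job())
else: print("NOT handed in")
E
```

```text
25.13 [55.3 73.8 -0.8] F [-14.3  -1.9  27.5] far mm [53.85  1.2  75.93] ypr [ 0.01 -0.53  0.12] M [ 0.26  3.75 -0.07]
25.48 [55.3 74.  -0.5] F [-13.2  -1.7  21.7] far mm [53.71  1.21 75.43] ypr [ 0.02 -0.24  0.09] M [ 0.34  3.24 -0.04]
hold t 26.08 tcp [0.585  0.1523 0.083 ] Fch [-12.9  -2.3  19.6] M [ 0.35  3.3  -0.04] w 0.0111
[-12.85788466  -1.63823934  21.88140733]
[0.0799 0.08   0.0861 0.0858]
the job is handed in; nothing more can be done
None
```

The chamber is closed and the job is handed in at about 26 s. The arm still grips the plate by its handle and presses it flat and home; no verdict was reported.

**What I did:** I gripped the handle and touched the far edge down on the open ledge to find its height. I then slid the plate under the lip, tilted 2.4–3.6° with its far edge low. The rear seal first pushed back at about x = 49 mm. It gave about 4 N over 5 mm and then went solid. After that I rotated the plate flat about its far edge and pressed it down on the front seal strip.

**Last checks:**
- **Push and press:** the plate is held with about 13 N of push and 22 N downward. Yaw against the chamber is under 0.1° by the arm's own reading.
- **Flatness:** the top camera's depth reads 79.9 mm at the plate's front and 80.0 mm at its rear.
- **Rear cover:** depth reads 86.1 mm at its front and 85.8 mm at its rear, so it is shut.

**Disagreements and limits:**
- The two cameras differed by 4–6 mm in absolute x, and the scene camera reads about 2 mm low in height. Their plate-to-chamber offsets agreed within 2.5 mm, so I used the mean and relied on touch.
- While I was levelling the plate, the downward force briefly reached 35 N before I eased it.
- The seal was felt slightly past the stated 48 mm limit, which fits a position error of about 1 mm.
- I kept clear of the bottle, vial and nose cone, but did not check them again at the end.

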